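Pry open the wind box and hold its sprung air shutter half open

TASK

The reed-test wind box needs half air: with the blade of the screwdriver (not your fingers) lever up the hinged dust cover by the slot in its front until it springs fully open, and lay the screwdriver down on the bench, off the box. Then slide the sprung air shutter by its upright tab to half of its travel and hold it there against the spring: the program finishes while the gripper is still holding the shutter at half. Leave the oil bottle, the riveted comb and the pack of blue leaves alone.

Things in the scene. Friction and masses are not known exactly. Their poses are not given: they have to be found in the camera images.
- windbox: Wind box, fixed on a 3 mm bench mat: aluminium block 130 (x) x 170 (y) x 32 mm high, its flat top (deck) with a window under the cover, hose stub on its +y side. Origin: centre of its underside (heights here count from it). x points level from its front (robot side, slot of the cover) to its rear (hinge), y left, z up. Deck marks at the shutter's pointer: shut, half (long), full.
- cover (a joint): Dust cover angle, rad: 0 shut, grows as the front rises, 2.2 fully open, leaning back. Thin grey shell 113 mm deep, 140 wide, top 82 mm above the underside when shut. A hinge spring nearly carries it: released below about 0.5 rad (front raised 55 mm) it falls shut, beyond that it springs fully open by itself in a few seconds and stays. About 0.5 N at the front lifts it.
- cover_lip (a point): Middle of the upper edge of the prying slot in the cover's front skirt; moves with the cover. Shut, it is 54 mm in front of the box's centre, 46 mm above the underside. The slot reaches from the deck (32 mm above the underside) up to this edge, 14 mm high, 60 mm wide, and is open inwards: a level blade can enter by up to 30 mm before it meets the shutter's guide.
- shutter (a joint): Travel of the air shutter, m: 0 shut, grows as it slides towards the box's +y, 0.048 fully open at its stop, half is 0.024. A hidden spring pushes it shut with about 2.4 N at 0, 5.3 N at half, 8.2 N at full; let go, it slides shut.
- shutter_tab (a point): Centre of the shutter's upright black tab, 24 mm (box's x) x 12 mm (box's y, the slide direction; pinch it so) x 32 mm high, 36 to 68 mm above the underside. Moves with the shutter. Round it only the shutter plate, top at 36 mm, and 38 mm high rails 23 mm in front and behind. Shut, it is 8 mm behind and 26 mm to the -y side of the box's centre, under the cover.
- driver_handle (a point): Screwdriver, blue handle, 202 mm long, about 60 g, loose on the bench right of the box. Point on its axis in the handle, 12.5 mm above its underside. Its own -y points along the tool to the blade's tip, z up. Handle, 24 wide, 25 high, from 66 mm behind to 29 mm ahead of this point; steel shaft 6 mm thick on to the tip 131 mm ahead. The tip lies away from the robot, within 0.3 rad of its x.
- oil_bottle: Bystander: small oil bottle with a red nozzle, 36 mm across, 126 mm tall, loose, standing. Origin: centre of its foot.
- comb: Bystander: riveted harmonica comb with reed plates, 128 x 12 x 34 mm high, loose, standing on its long edge at the left. Origin: centre of its underside.
- blank_pack: Bystander: fanned pack of blue leaves, 131 x 55 x 36 mm, loose, at the left near the robot. Origin: centre of its underside.
- cover_hinge (a point): Middle of the cover's hinge line, which runs along the box's y: 59 mm behind the box's centre, 36 mm above the underside.

How it is judged:
On the way, in this order (a step that is already met when the one before it is completed fails the run):
1. the screwdriver levers the cover up: cover beyond 0.2 rad with the screwdriver pressing on it (value of joint cover above 0.2 rad and contact force between driver and cover above 0.1 N), for 0.02 s.
2. the cover is open and the screwdriver lies on the bench, let go (value of joint cover above 1.6 rad and height (world z) of driver_handle below 0.022 m and contact force between the fingers and driver below 0.1 N), for 0.2 s.
At the end, for the whole second after the job is handed in: The fingers hold the shutter still at 24 mm of its travel (within 4.5 mm) against its spring, the cover stands open (beyond 1.6 rad), and the screwdriver lies at rest on the bench, let go and not against the shutter or the box (all of step 2 and value of joint shutter between 0.0195 and 0.0285 m and velocity of joint shutter between -0.01 and 0.01 m/s and contact force between the fingers and shutter above 1.5 N and contact force between driver and windbox below 0.1 N and linear speed of driver below 0.02 m/s); the arm keeps its last pose, push and grip.
It fails at once if the fingers lift the cover instead of the screwdriver (contact force between the fingers and cover above 1 N and value of joint cover between 0.03 and 0.4 rad).
It fails at once if the oil bottle is shifted more than 30 mm or knocked over (distance of oil_bottle from where it was at the start of the episode above 0.03 m or angle between oil_bottle's own z axis and vertical above 0.5 rad).
It fails at once if the comb is shifted more than 30 mm or knocked over (distance of comb from where it was at the start of the episode above 0.03 m or angle between comb's own z axis and vertical above 0.5 rad).
It fails at once if the pack of leaves is shifted more than 30 mm (distance of blank_pack from where it was at the start of the episode above 0.03 m).
It also fails if it takes over 51 s, if anything falls off the work surface, if the arm or the gripper's body presses on something with over 40 N, if the wrist force passes 120 N, or if a joint passes its speed limit or range.

ROBOT

A 6-joint arm with a two-finger parallel gripper is mounted at the origin on the work surface; the furniture and walls round the work are solid. World frame = base frame: x ahead of the robot, y to its left, z up, the work surface at z = 0. Lengths are in m, angles in rad, forces in N, time in s.
With the tool pointing down it reaches from about 0.35 to 0.725 m from the base axis. Payload 4.3 kg.
Tool frame: the origin (TCP) lies at the centre of the arm's flange, where the gripper is bolted on; the fingertips stand 173 mm ahead of it and the grasp point (between the pads) lies 155 mm ahead of it; y points along the fingers, z is the direction in which the jaws open and shut, and the axes are right-handed (so a half turn about y gives the same grasp; the last joint's range is limited). The gripper opens to 85 mm and grips with 20 to 120 N. Pads are 22 mm wide; open, the fingers measure 114 mm over their backs; the gripper's body (76 mm by 85 mm) begins 54 mm behind the grasp point. The pads swing forward as they close: fully open they stand 13 mm farther back than shut.
Start: joints at [-1.421, 0.377, 0.081, 1.274, 0, 1.46], TCP at [0.148, -0.556, 0.405] pointing down, gripper open.
Joint ranges: [-2.72, 2.72], [-0.84, 1.66], [-1.02, 1.22], [-1.77, 2.12], [-1.37, 1.28], [-3.14, 3.14]. Speed limits (rad/s): [2.57, 2.57, 3.14, 3.14, 3.14, 3.14].

INTERFACE

Orientations are given as a rotation vector (axis times angle).
In Python, from station import status, eyes, ticket gives the robot as it stands.
- The arm moves only by the tool send_rows, never from a script. Its argument "plan" is one flat list of numbers, 4 for each row, row after row: the shift along the tool's x, y, z in m, then the turn about the tool's y in units of 5 degrees (1.0 is 5 degrees). In form: [dx, dy, dz, turn, dx, dy, dz, turn, ...]. A call has 1 to 12 rows; each row shifts and turns the commanded pose from where the row before left it, along the tool's axes as they then stand; what a row does not reach is not made up. A row lasts 1/12 s, in which the tool goes at most 41.7 mm and 7.16 degrees, less where a joint would pass 70% of its speed; a pose out of reach is approached as far as the arm can. A call with a gripper value outside its range is refused whole. "hand" is the closure in counts, from 0 (fully open) to 255 (shut), set as the call begins (left out, the last holds). The fingers move at their own pace and stop on an object; "force" is the grip in N (left out, the last holds). Time passes only in rows, so rows that do not move let the fingers close. It gives the time, the measured TCP pose, the force and the opening at its end, in the units of the state.
- status.get_obs(): the state, without advancing time (a new reading comes with each control period).
- eyes.snapshot(name): name is "scene" or "top" or "wrist"; returns the picture (420x560x3 uint8, blue, green, red); there is no depth.
- eyes.camera_model(name): a dict with "K" (3x3 intrinsics, pixels), "origin" and "attitude" of the camera in the world. Camera axes: x right, y up, looking along -z (the intrinsics and any distortion apply to the point x, -y, -z); pixel columns grow to the right and rows downward; lengths in m; the calibration is good to about 2 mm. A picture is of the moment at which its call begins: read the wrist's pose just before it. camera_model takes no time and is no camera call; for the wrist camera it gives the pose at the moment of the call.
- ticket.job_done(): hands the job in, once; it reports no verdict.
The state is a dict: "time": time; "joint_pos": joint angles; "dq": joint speeds; "effort": joint torques, N m; "tool_pos": TCP position; "eef_rot": TCP orientation; "force": force on the tool from outside, world axes, zero at the start; "ft_torque": the same for the moment, N m; "width": opening from 0.0 (shut) to 1.0 (fully open).
Only numpy, scipy, OpenCV 4.12 (cv2) and the standard library are available. Lean on these libraries where they do the work, as an engineer would, in place of code of your own. Each camera call takes 0.05 s, during which the arm holds its last target.

## Working session

There is one attempt and no reset: what is moved stays moved. The work goes in short steps, Python scripts to look and compute and a tool call to move; the robot and the scene stay as the last step left them, time stands still between calls to the robot, and variables do not carry over. Pictures are saved under pics/ and viewed, and the job is handed in when it is done.

Besides the shell and the picture viewer there is one more tool, called after "Emit:" by a JSON object that holds its "method" and its "body", one argument or row to a line. send_rows: Moves the arm, as the interface text tells. Its arguments: {"type":"object","properties":{"plan":{"type":"array","items":{"type":"number"}},"hand":{"type":"number"},"force":{"type":"number"}},"required":["plan"]}

```bash
ls; mkdir -p pics
python3 - <<'E'
from station import status, eyes
import cv2,numpy as np
o=status.get_obs()
for k,v in o.items(): print(k,np.round(v,4))
for n in ("scene","top","wrist"):
    m=eyes.camera_model(n); print(n,{k:np.round(v,4).tolist() if not isinstance(v,str) else v for k,v in m.items()})
    cv2.imwrite(f"pics/{n}0.png",eyes.snapshot(n))
E
```

```text
pics
time 0.0
joint_pos [-1.4213  0.3781  0.0796  1.2744  0.      1.4605]
dq [ 0.0007 -0.0018 -0.0024 -0.0002 -0.0013  0.0003]
effort [-3.00000e-04 -4.63600e+01  2.69877e+01  2.08000e-02 -0.00000e+00
  0.00000e+00]
tool_pos [ 0.1477 -0.5554  0.4038]
eef_rot [-0.2721  2.085  -2.0808]
force [ 0.6664 -0.8221  0.4619]
ft_torque [ 0.0067  0.0278 -0.0381]
width 0.9966
scene {'K': [[448.4944, 0.0, 278.2966], [0.0, 448.4944, 207.7618], [0.0, 0.0, 1.0]], 'origin': [-0.2245, 0.8117, 1.1191], 'attitude': [0.3678, -0.9538, -2.2235]}
top {'K': [[517.015, 0.0, 279.962], [0.0, 517.015, 208.1765], [0.0, 0.0, 1.0]], 'origin': [0.3551, 0.0025, 1.4297], 'attitude': [0.1023, -0.0649, -1.5961]}
wrist {'K': [[334.1196, 0.0, 280.4341], [0.0, 334.1196, 212.2033], [0.0, 0.0, 1.0]], 'origin': [0.2231, -0.5355, 0.3735], 'attitude': [-0.2601, 0.2001, -1.2988]}
```

View pics/scene0.png

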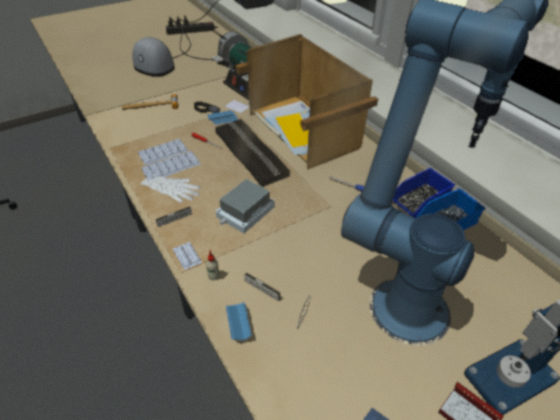

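View pics/top0.png

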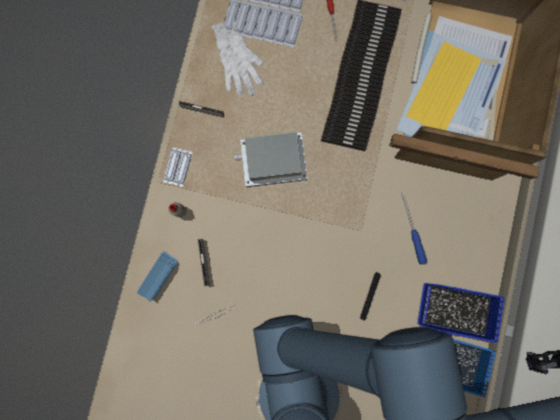

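View pics/wrist0.png

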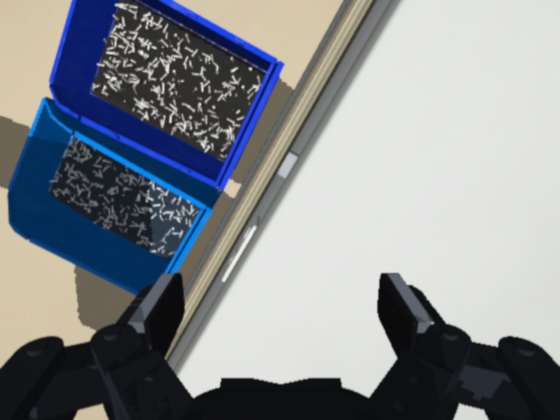

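The scene and top views show the box with its grey cover at top (275,158). The blue-handled screwdriver has its handle at about (420,247) and its tip near (404,195). The bottle is at (177,209), the comb at (205,262) and the leaves at (158,276). Next I'll measure these.

```bash
cat > h.py <<'E'
import numpy as np,cv2
from scipy.spatial.transform import Rotation as R
from station import status,eyes
def cam(n):
    m=eyes.camera_model(n); return np.array(m["K"]),np.array(m["origin"]),R.from_rotvec(m["attitude"]).as_matrix(),m
def ray(c,uv):
    K,o,A,_=c; p=np.linalg.inv(K)@[uv[0],uv[1],1.]
    d=A@np.array([p[0],-p[1],-p[2]]); return o,d/np.linalg.norm(d)
def onz(c,uv,z):
    o,d=ray(c,uv); return o+d*(z-o[2])/d[2]
def proj(c,P):
    K,o,A,_=c; q=A.T@(np.asarray(P,float)-o); q=K@np.array([q[0],-q[1],-q[2]]); return q[:2]/q[2]
def tri(l):
    M=np.zeros((3,3));b=np.zeros(3)
    for o,d in l:
        P=np.eye(3)-np.outer(d,d);M+=P;b+=P@o
    return np.linalg.solve(M,b)
def crop(im,x0,y0,x1,y1,s,name):
    cv2.imwrite("pics/"+name+".png",cv2.resize(im[y0:y1,x0:x1],None,fx=s,fy=s,interpolation=cv2.INTER_CUBIC))
E
python3 - <<'E'
from h import *
print([k for k in cam("top")[3]])
t=cv2.imread("pics/top0.png");s=cv2.imread("pics/scene0.png")
crop(t,230,120,320,195,8,"t_box");crop(t,380,180,450,275,6,"t_drv")
crop(s,205,170,285,240,8,"s_box")
c=cam("top")
hsv=cv2.cvtColor(t,cv2.COLOR_BGR2HSV)
m=cv2.inRange(hsv,(105,130,60),(125,255,255));m[:,:395]=0;m[:180]=0;m[275:]=0;m[:,440:]=0
ys,xs=np.nonzero(m);pts=np.c_[xs,ys].astype(np.float32);print(len(pts),cv2.minAreaRect(pts))
print(cv2.fitLine(pts,2,0,.01,.01).ravel())
E
```

```text
['K', 'origin', 'attitude']
203 ((418.1415100097656, 246.2452850341797), (33.51597213745117, 6.730666637420654), 74.05460357666016)
[2.8417432e-01 9.5877260e-01 4.1838916e+02 2.4728079e+02]
```

View pics/t_box.png

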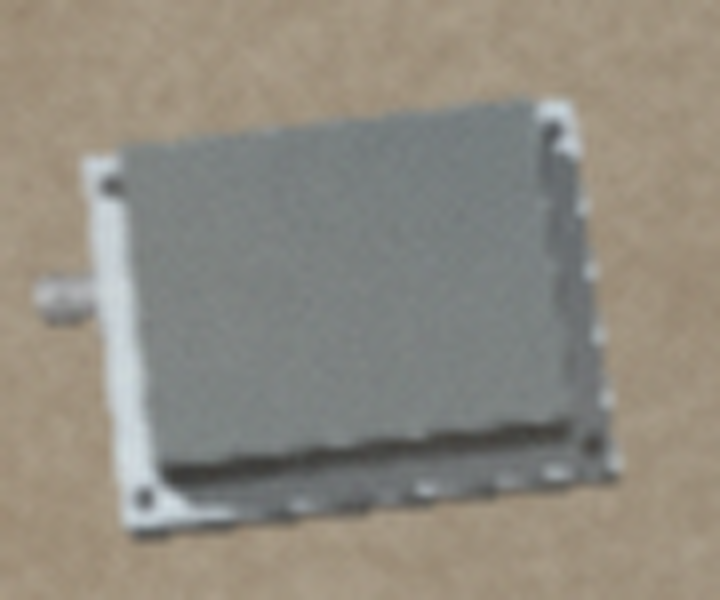

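View pics/t_drv.png

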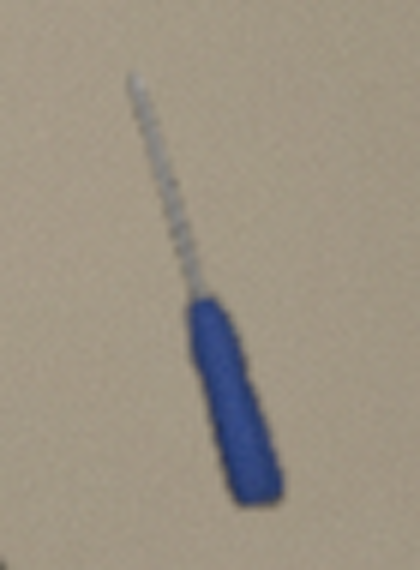

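View pics/s_box.png

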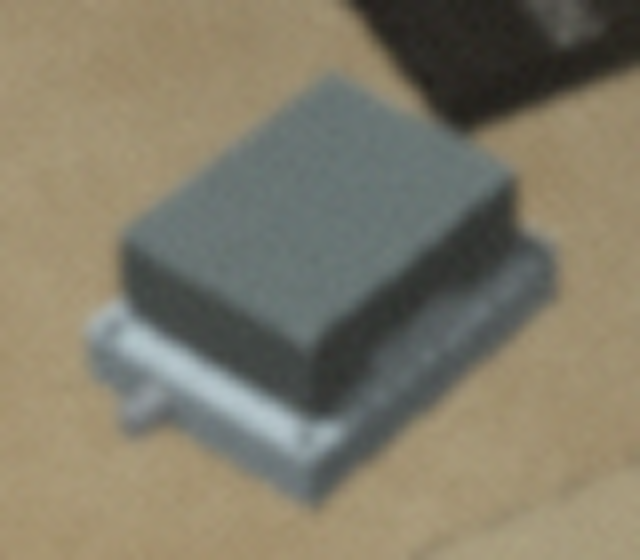

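The crops show the deck corners and the driver's tip and handle ends clearly. I'll convert those to world positions.

Run:
```python
from h import *
c=cam("top");s=cam("scene")
def pos(uv,o,k): return ((uv[0]+.5)/k+o[0]-.5,(uv[1]+.5)/k+o[1]-.5)
def show(P):
    RL,RR,FR,FL=P
    print("corners",np.round(P,4).tolist()); ctr=np.mean(P,0)
    y=(RL-RR+FL-FR)[:2];x=(RL-FL+RR-FR)[:2]
    print("ctr",ctr.round(4),"yaw y",np.degrees(np.arctan2(-y[0],y[1])),"yaw x",np.degrees(np.arctan2(x[1],x[0])),"len x",np.linalg.norm(x)/2,"y",np.linalg.norm(y)/2)
show([onz(c,pos(u,(230,120),8),.035) for u in [(85,158),(570,100),(615,475),(127,527)]])
show([onz(c,pos(u,(230,120),8),.085) for u in [(120,150),(533,98),(570,425),(157,467)]])
# scene cover top corners RL, RR,FR,FL
show([onz(s,pos(u,(205,170),8),.085) for u in [(125,240),(333,75),(517,180),(312,352)]])
h=[onz(c,pos(u,(380,180),6),.0125) for u in [(134,75),(203,298),(260,500)]]
print(np.round(h,4))
d=h[0]-h[2];print(np.linalg.norm(d),np.degrees(np.arctan2(d[1],d[0])));d/=np.linalg.norm(d)
print("handle pt",h[0]-d*.131,h[2]+d*.066,h[1]-d*.029)
for n,u in (("bottle",(177,209)),("comb",(205,262)),("pack",(158,276))): print(n,onz(c,u,.03).round(3))
```

```text
corners [[0.6981, 0.1384, 0.035], [0.7131, -0.0292, 0.035], [0.5821, -0.0406, 0.035], [0.5692, 0.1263, 0.035]]
ctr [0.6406 0.0488 0.035 ] yaw y 4.792111283843834 yaw x 5.170467031006129 len x 0.13049996787115523 y 0.1678520354771332
corners [[0.6881, 0.1219, 0.085], [0.7014, -0.0158, 0.085], [0.5911, -0.0248, 0.085], [0.5812, 0.1116, 0.085]]
ctr [0.6404 0.0482 0.085 ] yaw y 4.8317736523784705 yaw x 5.057365731369631 len x 0.10905830231926335 y 0.13750862747666723
corners [[0.6799, 0.1259, 0.085], [0.6946, -0.0103, 0.085], [0.5863, -0.0165, 0.085], [0.5734, 0.1179, 0.085]]
ctr [0.6335 0.0543 0.085 ] yaw y 5.836182136418629 yaw x 3.7863272897270197 len x 0.10763753438953234 y 0.1360347789287362
[[ 0.5414 -0.3024  0.0125]
 [ 0.4383 -0.3284  0.0125]
 [ 0.3464 -0.3491  0.0125]]
0.20051882961481185 13.487834757087368
handle pt [ 0.41405117 -0.33290792  0.0125    ] [ 0.41062939 -0.33372865  0.0125    ] [ 0.41014184 -0.33514115  0.0125    ]
bottle [0.51  0.316 0.03 ]
comb [0.364 0.24  0.03 ]
pack [0.33  0.368 0.03 ]
```

```bash
cat >> h.py <<'E'
def to(target,yawz=None,obs=None):
    """shift in tool axes to world target; turn (5deg units) so jaw axis (tool z) has heading yawz (mod 180)"""
    o=obs or status.get_obs(); A=R.from_rotvec(o["eef_rot"]).as_matrix()
    p=np.array(o["tool_pos"]); dl=A.T@(np.asarray(target)-p)
    hz=np.degrees(np.arctan2(A[1,2],A[0,2])); 
    print("t",round(float(o["time"]),2),"tcp",p.round(4),"jaw heading",round(hz,2),"toolx",A[:,0].round(3),"y",A[:,1].round(3),"joints",np.round(o["joint_pos"],2),"w",round(float(o["width"]),3),"F",np.round(o["force"],2))
    print("tool shift (pre-turn axes)",dl.round(4))
    if yawz is not None:
        e=(yawz-hz+90)%180-90; print("world yaw err",e,"-> turn about tool y units",(-e if A[2,1]<0 else e)/5)
E
python3 - <<'E'
from h import *
to([.411,-.334,.30],13.5+90)
E
```

```text
t 0.15 tcp [ 0.1477 -0.5555  0.404 ] jaw heading -75.12 toolx [-0.966 -0.257 -0.   ] y [-0.     0.002 -1.   ] joints [-1.42  0.38  0.08  1.27  0.    1.46] w 1.005 F [-0.34 -0.84 -0.22]
tool shift (pre-turn axes) [-0.3114  0.1043 -0.1463]
world yaw err -1.3841465969452997 -> turn about tool y units 0.27682931938905997
```

Emit:
{"method": "send_rows", "body": {
  "plan": [-0.028, 0, -0.013, 0.28, -0.028, 0, -0.013, 0, -0.028, 0, -0.013, 0, -0.028, 0, -0.013, 0, -0.028, 0, -0.013, 0, -0.028, 0, -0.013, 0, -0.028, 0, -0.013, 0, -0.028, 0, -0.013, 0, -0.028, 0.02, -0.013, 0, -0.028, 0.02, -0.013, 0, -0.028, 0.02, -0.013, 0, 0, 0, 0, 0],
  "hand": 0,
  "force": 80
}}

```text
time: 1.15
tool_pos: [0.4153, -0.34, 0.3405]
eef_rot: [-0.256, 2.102, -2.087]
force: [-1.2, 0.3, 0.0]
width: 1.0
```

Run:
```python
from h import *
to([.411,-.334,.30],13.5+90)
c=cam("wrist");im=eyes.snapshot("wrist");cv2.imwrite("pics/w1.png",im)
import pickle;pickle.dump(c,open("c1.pkl","wb"))
print(proj(c,[.411,-.334,.0125]),proj(c,[.5414,-.3024,.0125]))
```

```text
t 1.15 tcp [ 0.4153 -0.34    0.3405] jaw heading -76.19 toolx [-0.971 -0.239  0.001] y [-0.003  0.007 -1.   ] joints [-0.8   0.33 -0.15  1.09  0.    2.1 ] w 1.0 F [-1.23  0.29  0.01]
tool shift (pre-turn axes) [ 0.0027  0.0405 -0.0066]
world yaw err -0.3142449271163059 -> turn about tool y units 0.06284898542326119
[274.76911118 198.21963109] [274.70035929  36.30858843]
```

View pics/w1.png

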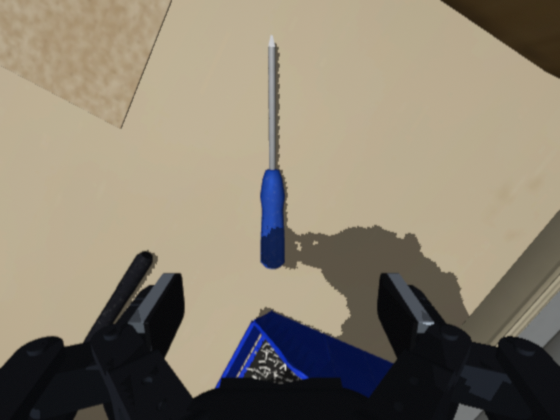

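The wrist view shows the driver upright, with its tip at (271,38) and its handle butt at (273,267). The bin's near corner is at (255,322).

Run:
```python
from h import *
import pickle
c=pickle.load(open("c1.pkl","rb"))
tip=onz(c,(271,38),.0125);n=onz(c,(272,168),.0125);b=onz(c,(273,266),.0125)
d=tip-b;print(tip,n,b,np.linalg.norm(d));d/=np.linalg.norm(d)
yaw=np.degrees(np.arctan2(d[1],d[0]));g=(tip-.131*d+n-.029*d+b+.066*d)/3;print(yaw,g)
print("bin",onz(c,(258,320),.06))
to([g[0],g[1],.178],yaw+90)
```

```text
[ 0.53950594 -0.29980603  0.0125    ] [ 0.43765966 -0.32499694  0.0125    ] [ 0.34345183 -0.34854814  0.0125    ] 0.20202230045610314
13.961564988764948 [ 0.40979813 -0.33201019  0.0125    ]
bin [ 0.31307592 -0.34367117  0.06      ]
t 1.2 tcp [ 0.4142 -0.3417  0.3421] jaw heading -76.26 toolx [-0.971 -0.238  0.003] y [-0.004  0.004 -1.   ] joints [-0.81  0.33 -0.15  1.09  0.    2.09] w 1.004 F [-0.06  0.44  0.46]
tool shift (pre-turn axes) [ 0.0015  0.1641 -0.0096]
world yaw err 0.21977915226091227 -> turn about tool y units -0.04395583045218245
```

Emit:
{"method": "send_rows", "body": {
  "plan": [0.001, 0.02, -0.0095, 0, 0, 0.02, 0, 0, 0, 0.025, 0, 0, 0, 0.025, 0, 0, 0, 0.025, 0, 0, 0, 0.02, 0, 0, 0, 0.015, 0, 0, 0, 0.012, 0, 0, 0, 0, 0, 0, 0, 0, 0, 0]
}}

```text
time: 2.03
tool_pos: [0.4096, -0.3359, 0.1828]
eef_rot: [-0.248, 2.098, -2.097]
force: [0.4, -0.6, 0.2]
width: 1.0
```

Run:
```python
from h import *
to([.4098,-.332,.178],13.96+90)
cv2.imwrite("pics/w2.png",eyes.snapshot("wrist"))
```

```text
t 2.03 tcp [ 0.4096 -0.3359  0.1828] jaw heading -76.58 toolx [-0.973 -0.232  0.001] y [-0.001  0.    -1.   ] joints [-0.81  0.46 -0.41  0.7  -0.    2.1 ] w 1.0 F [ 0.4  -0.56  0.19]
tool shift (pre-turn axes) [-0.0011  0.0048 -0.0037]
world yaw err 0.5429276212013292 -> turn about tool y units -0.10858552424026584
```

View pics/w2.png

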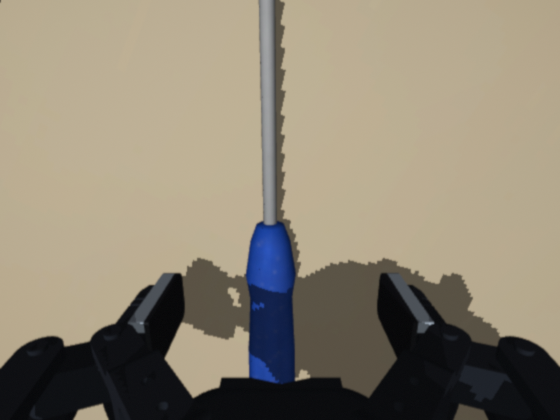

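The driver sits about 10 px left of the jaw centre, which agrees with the computed shift of about −4 mm. I'll correct that and grip.

Emit:
{"method": "send_rows", "body": {
  "plan": [-0.001, 0.004, -0.0037, -0.1, 0, 0, 0, 0, 0, 0, 0, 0]
}}

```text
time: 2.33
tool_pos: [0.4105, -0.3314, 0.1793]
eef_rot: [-0.256, 2.091, -2.092]
force: [0.3, 0.8, -0.6]
width: 0.998
```

Emit:
{"method": "send_rows", "body": {
  "plan": [0, 0, 0, 0, 0, 0, 0, 0, 0, 0, 0, 0, 0, 0, 0, 0, 0, 0, 0, 0, 0, 0, 0, 0, 0, 0, 0, 0, 0, 0, 0, 0, 0, 0, 0, 0, 0, 0, 0, 0],
  "hand": 255,
  "force": 80
}}

```text
time: 3.17
tool_pos: [0.4106, -0.3317, 0.1791]
eef_rot: [-0.256, 2.091, -2.092]
force: [0.0, -0.5, 4.5]
width: 0.255
```

Run:
```python
from h import *
to([.4098,-.332,.178],13.96+90)
cv2.imwrite("pics/w3.png",eyes.snapshot("wrist"))
```

```text
t 3.17 tcp [ 0.4106 -0.3317  0.1791] jaw heading -76.02 toolx [-0.97  -0.242 -0.   ] y [ 0.001 -0.001 -1.   ] joints [-0.8   0.47 -0.42  0.69 -0.    2.1 ] w 0.255 F [ 0.04 -0.49  4.54]
tool shift (pre-turn axes) [0.0008 0.0011 0.0001]
world yaw err -0.02207394266145002 -> turn about tool y units 0.004414788532290004
```

View pics/w3.png

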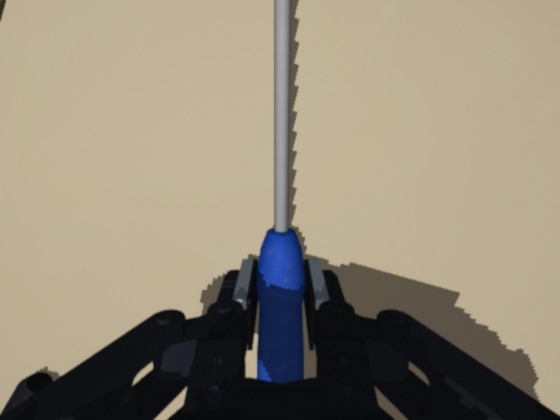

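The driver is gripped centrally between the pads at (281,290), opening about 22 mm. Now I'll lift it and carry it in front of the slot.

Run:
```python
from h import *
to([.4164,.0292,.2586],5+90)
```

```text
t 3.22 tcp [ 0.4105 -0.3317  0.1791] jaw heading -76.02 toolx [-0.97  -0.242 -0.   ] y [ 0.001 -0.001 -1.   ] joints [-0.8   0.47 -0.42  0.69 -0.    2.1 ] w 0.258 F [0.3  0.06 5.5 ]
tool shift (pre-turn axes) [-0.0929 -0.0798 -0.3487]
world yaw err -8.98241288409264 -> turn about tool y units 1.7964825768185277
```

Emit:
{"method": "send_rows", "body": {
  "plan": [0, -0.02, 0, 0, 0, -0.03, 0, 0, 0, -0.03, 0, 0, 0, 0, 0, 0, 0, 0, 0, 0]
}}

```text
time: 3.63
tool_pos: [0.4109, -0.332, 0.2599]
eef_rot: [-0.254, 2.088, -2.094]
force: [-0.1, 0.2, -1.2]
width: 0.253
```

Run:
```python
from h import *
to([.4164,.0292,.2586],5+90)
cv2.imwrite("pics/w4.png",eyes.snapshot("wrist"))
```

```text
t 3.63 tcp [ 0.4109 -0.332   0.2599] jaw heading -76.01 toolx [-0.97  -0.242 -0.002] y [ 0.002 -0.002 -1.   ] joints [-0.8   0.37 -0.32  0.88 -0.    2.1 ] w 0.253 F [-0.15  0.24 -1.21]
tool shift (pre-turn axes) [-0.0926  0.0004 -0.3492]
world yaw err -8.98609905780853 -> turn about tool y units 1.7972198115617062
```

View pics/w4.png

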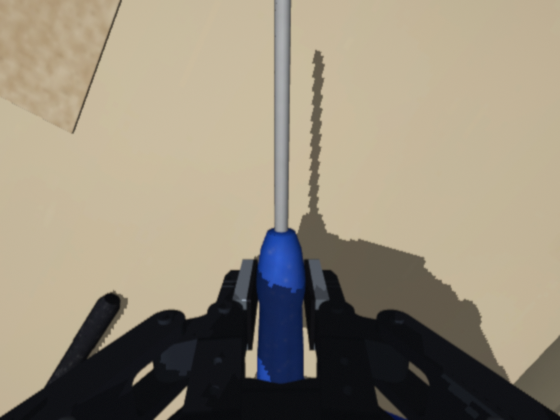

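The driver is lifted and hasn't slipped: the ferrule is still at (281,230), and its shadow is detached at (317,130).

Emit:
{"method": "send_rows", "body": {
  "plan": [-0.0092, 0, -0.0349, 0, -0.0092, 0, -0.0349, 0, -0.0092, 0, -0.0349, 0, -0.0092, 0, -0.0349, 0, -0.0092, 0, -0.0349, 0, -0.0092, 0, -0.0349, 0, -0.0092, 0, -0.0349, 0, -0.0092, 0, -0.0349, 0, -0.0092, 0, -0.0349, 0, -0.0092, 0, -0.0349, 0, 0, 0, 0, 0.9, 0, 0, 0, 0.9]
}}

```text
time: 4.68
tool_pos: [0.4136, 0.0317, 0.2567]
eef_rot: [-0.101, 2.179, -2.178]
force: [0.5, -0.5, -0.6]
width: 0.254
```

Emit:
{"method": "send_rows", "body": {
  "plan": [0, 0, 0, 0, 0, 0, 0, 0, 0, 0, 0, 0, 0, 0, 0, 0]
}}

```text
time: 5.02
tool_pos: [0.415, 0.029, 0.2581]
eef_rot: [-0.096, 2.178, -2.177]
force: [-0.2, -0.0, -1.2]
width: 0.255
```

Run:
```python
from h import *
to([.4164,.0292,.2086],5+90)
c=cam("wrist")
import pickle;pickle.dump(c,open("c5.pkl","wb"))
cv2.imwrite("pics/w5.png",eyes.snapshot("wrist"))
cv2.imwrite("pics/s5.png",cv2.resize(eyes.snapshot("scene")[150:270,150:310],None,fx=5,fy=5,interpolation=cv2.INTER_CUBIC))
```

```text
t 5.02 tcp [0.415  0.029  0.2581] jaw heading -85.01 toolx [-0.996 -0.087  0.001] y [-0.001  0.    -1.   ] joints [-0.08  0.17 -0.6   0.8  -0.    2.97] w 0.255 F [-0.19 -0.02 -1.24]
tool shift (pre-turn axes) [-0.0015  0.0495 -0.    ]
world yaw err 0.012858999954175943 -> turn about tool y units -0.0025717999908351887
```

View pics/w5.png

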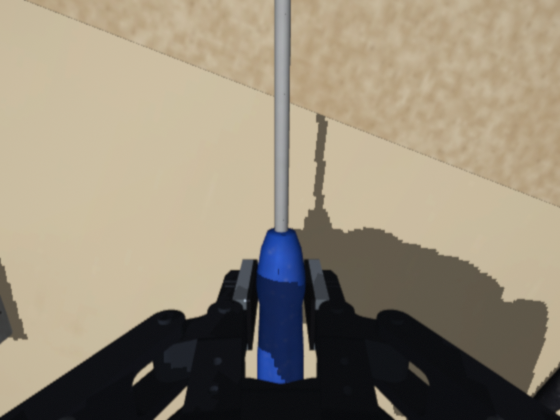

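View pics/s5.png

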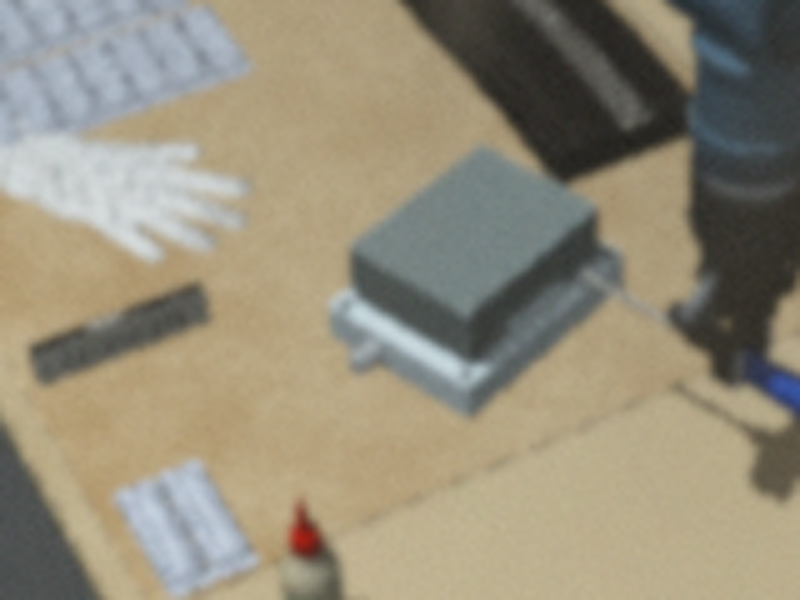

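The wrist view shows the shaft straight up the image at column 281, with the box still out of view. In the scene view the blade tip is near crop (585,268), just in front of the cover. I'll compare the tip I predict with the one I see, to get the camera offset.

Run:
```python
from h import *
s=cam("scene");t=cam("top")
u=np.array([np.cos(np.radians(5)),np.sin(np.radians(5)),0])
tip=np.array([.415,.029,.0915])+.131*u
print("tip pred scene",proj(s,tip),"seen",585/5+150,268/5+150,"top pred",proj(t,tip))
im=eyes.snapshot("top");crop(im,230,120,330,240,5,"t5")
im=eyes.snapshot("scene");crop(im,240,180,310,240,10,"s5b")
print("s crop coords",(proj(s,tip)-[240,180])*10)
print("t crop coords",(proj(t,tip)-[230,120])*5)
B=np.array([.6405,.0488,.003]);v=np.array([-u[1],u[0],0])
for n,p in (("coverFL",(-.054,.07,.082)),("coverFR",(-.054,-.07,.082)),("RR",(.059,-.07,.082)),("RL",(.059,.07,.082)),("deckFL",(-.065,.085,.032)),("deckFR",(-.065,-.085,.032)),("botFL",(-.065,.085,.0)),):
    P=B+u*p[0]+v*p[1]+[0,0,p[2]]; print(n,"scene",proj(s,P).round(1),"in s_box crop",((proj(s,P)-[205,170])*8).round(0), "t_box crop",((proj(t,P)-[230,120])*8).round(0))
```

```text
tip pred scene [266.09639513 204.44578773] seen 267.0 203.6 top pred [276.42866501 190.20429611]
s crop coords [260.96395126 244.45787732]
t crop coords [232.14332504 351.02148053]
coverFL scene [243.  211.9] in s_box crop [304. 335.] t_box crop [147. 465.]
coverFR scene [269.7 189.9] in s_box crop [517. 160.] t_box crop [569. 416.]
RR scene [245.2 176.9] in s_box crop [322.  55.] t_box crop [529.  83.]
RL scene [218.1 197.4] in s_box crop [105. 219.] t_box crop [111. 132.]
deckFL scene [243.1 226.4] in s_box crop [305. 452.] t_box crop [119. 526.]
deckFR scene [274.8 199.6] in s_box crop [558. 237.] t_box crop [614. 468.]
botFL scene [243.6 233. ] in s_box crop [309. 504.] t_box crop [128. 540.]
```

View pics/t5.png

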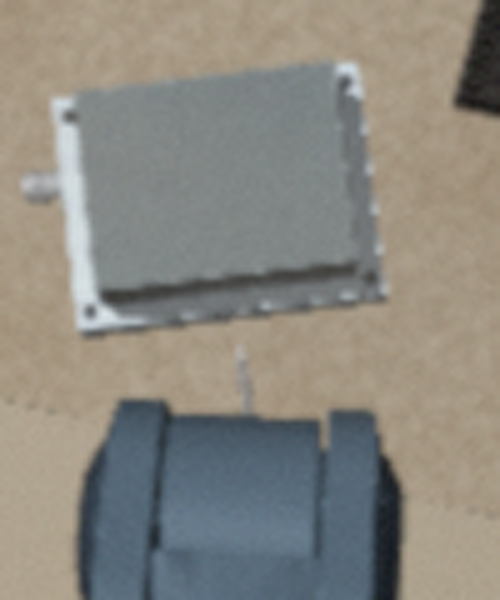

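View pics/s5b.png

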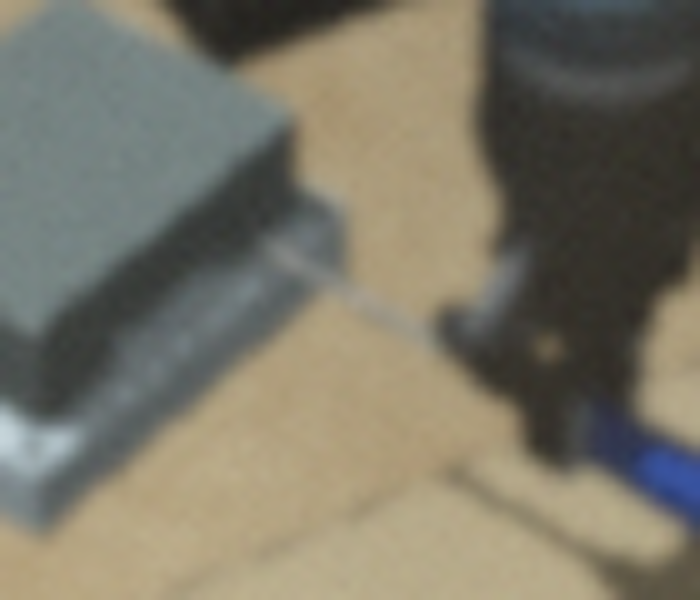

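Emit:
{"method": "send_rows", "body": {
  "plan": [0, 0.02, 0, 0, 0, 0.02, 0, 0, 0, 0.0095, 0, 0, 0, 0, 0, 0, 0, 0, 0, 0]
}}

```text
time: 5.63
tool_pos: [0.4149, 0.0293, 0.209]
eef_rot: [-0.096, 2.178, -2.178]
force: [-0.3, -0.1, -0.8]
width: 0.254
```

Run:
```python
from h import *
to([.4164+.066*.9962,.0292+.066*.0872,.2086],5+90)
s=cam("scene");t=cam("top");o=status.get_obs()
u=np.array([np.cos(np.radians(5)),np.sin(np.radians(5)),0])
p=np.array(o["tool_pos"]);tip=p+.131*u;tip[2]=p[2]-.1666
print(tip,(proj(s,tip)-[240,180])*10,(proj(t,tip)-[230,120])*5)
crop(eyes.snapshot("top"),230,120,330,240,5,"t6")
crop(eyes.snapshot("scene"),240,180,310,240,10,"s6")
cv2.imwrite("pics/w6.png",eyes.snapshot("wrist"))
```

```text
t 5.63 tcp [0.4149 0.0293 0.209 ] jaw heading -85.02 toolx [-0.996 -0.087  0.001] y [-0.001  0.    -1.   ] joints [-0.08  0.24 -0.67  0.66 -0.    2.97] w 0.254 F [-0.33 -0.14 -0.85]
tool shift (pre-turn axes) [-0.0674  0.0003  0.0002]
world yaw err 0.02314342704335104 -> turn about tool y units -0.0046286854086702075
[0.54544213 0.04074997 0.04236312] [261.98065186 349.73563315] [234.42334422 363.85506209]
```

View pics/t6.png

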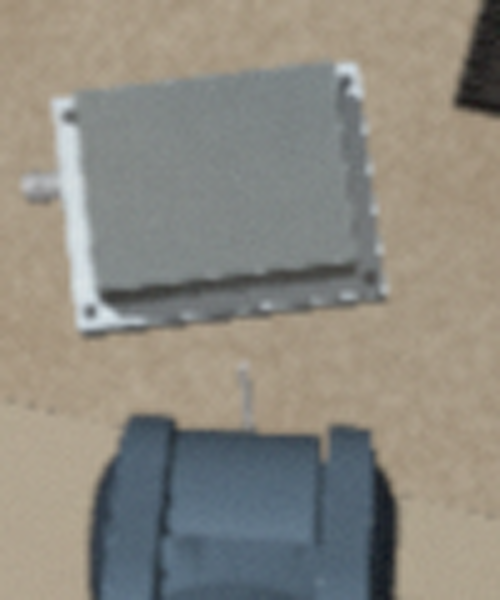

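View pics/s6.png

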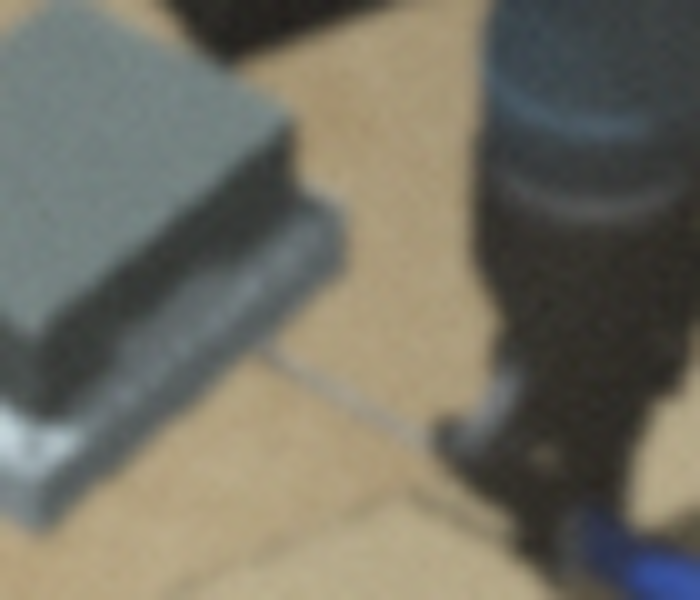

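The tip is about 40 mm short of the slot and matches the prediction to within a pixel or two. I'll insert in steps and watch the force.

Emit:
{"method": "send_rows", "body": {
  "plan": [-0.01, 0, 0, 0, -0.01, 0, 0, 0, -0.01, 0, 0, 0, -0.01, 0, 0, 0, -0.005, 0, 0, 0, -0.005, 0, 0, 0, 0, 0, 0, 0, 0, 0, 0, 0]
}}

```text
time: 6.45
tool_pos: [0.4653, 0.0338, 0.2091]
eef_rot: [-0.095, 2.177, -2.177]
force: [0.0, -0.3, -0.1]
width: 0.251
```

Run:
```python
from h import *
to([.4164+.066*.9962,.0292+.066*.0872,.2086],5+90)
crop(eyes.snapshot("scene"),240,180,310,240,10,"s7")
cv2.imwrite("pics/w7.png",eyes.snapshot("wrist"))
```

```text
t 6.45 tcp [0.4653 0.0338 0.2091] jaw heading -85.01 toolx [-0.996 -0.087  0.   ] y [-0. -0. -1.] joints [-0.06  0.33 -0.55  0.7  -0.    2.99] w 0.251 F [ 0.01 -0.29 -0.12]
tool shift (pre-turn axes) [-0.0169  0.0005  0.0004]
world yaw err 0.008457157756652123 -> turn about tool y units -0.0016914315513304246
```

View pics/w7.png

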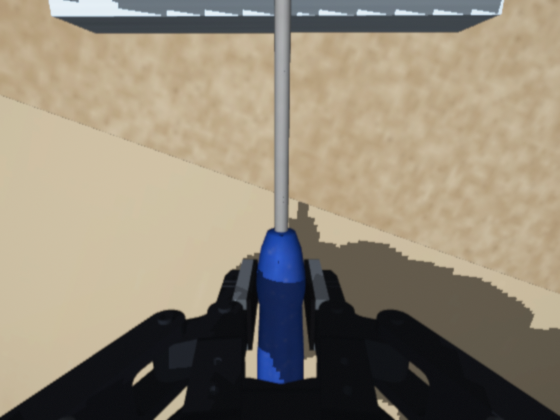

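View pics/s7.png

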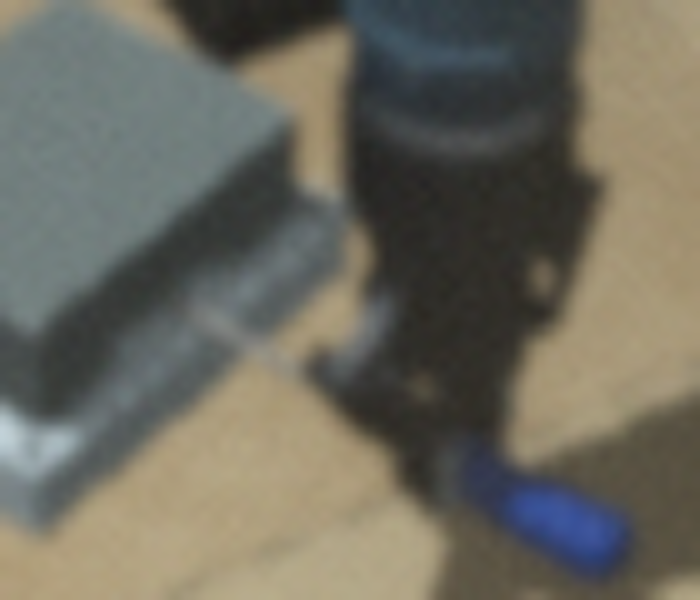

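The wrist view shows the box's front deck edge running from (50,15) to (502,15), with the shaft centred on it. There's no contact force yet. I'll refine the box pose from this edge.

Run:
```python
from h import *
c=cam("wrist")
L=onz(c,(51,15.5),.035);Rr=onz(c,(502,15.5),.035);m=(L+Rr)/2;d=L-Rr
print(L,Rr,np.linalg.norm(d),"yaw",np.degrees(np.arctan2(-d[0],d[1])))
u=np.array([d[1],-d[0]])/np.hypot(d[0],d[1]);B=m[:2]+.065*u;print("box",B,"lip",B-.054*u)
p=np.array(status.get_obs()["tool_pos"]);print("tip past lip",np.dot(p[:2]-(B-.054*u),u)+.131)
```

```text
[0.56743374 0.12999121 0.035     ] [ 0.58259691 -0.04059644  0.035     ] 0.17126023725143044 yaw 5.079547835641009
box [0.63976005 0.0504524 ] lip [0.58597212 0.04567131]
tip past lip 0.009039213016815428
```

Emit:
{"method": "send_rows", "body": {
  "plan": [-0.005, 0, 0, 0, -0.005, 0, 0, 0, -0.005, 0, 0, 0, 0, 0, 0, 0, 0, 0, 0, 0]
}}

```text
time: 6.97
tool_pos: [0.4805, 0.0351, 0.2093]
eef_rot: [-0.094, 2.177, -2.177]
force: [0.7, -1.2, -1.3]
width: 0.255
```

Emit:
{"method": "send_rows", "body": {
  "plan": [0, -0.003, 0, 0, 0, -0.003, 0, 0, 0, -0.003, 0, 0, 0, -0.003, 0, 0, 0, -0.003, 0, 0, 0, -0.003, 0, 0, 0, 0, 0, 0]
}}

```text
time: 7.55
tool_pos: [0.4802, 0.0351, 0.2279]
eef_rot: [-0.094, 2.176, -2.177]
force: [-0.4, 0.3, -1.7]
width: 0.256
```

Run:
```python
from h import *
to([0,0,0],95)
crop(eyes.snapshot("scene"),205,160,305,240,8,"s8")
```

```text
t 7.55 tcp [0.4802 0.0351 0.2279] jaw heading -85.02 toolx [-0.996 -0.087 -0.001] y [ 0.001 -0.    -1.   ] joints [-0.06  0.33 -0.48  0.76 -0.    3.  ] w 0.256 F [-0.43  0.31 -1.66]
tool shift (pre-turn axes) [ 0.4817  0.2274 -0.0069]
world yaw err 0.015284451028549029 -> turn about tool y units -0.0030568902057098056
```

View pics/s8.png

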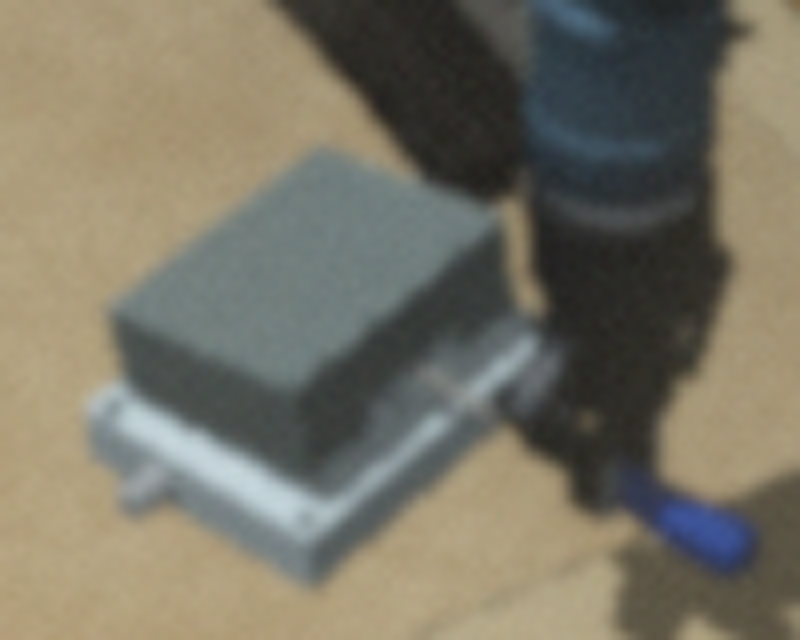

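The cover is lifting: its front skirt is clear of the deck by crop (430,380). I'll keep raising while following its arc forward.

Emit:
{"method": "send_rows", "body": {
  "plan": [-0.001, -0.005, 0, 0, -0.001, -0.005, 0, 0, -0.002, -0.005, 0, 0, -0.002, -0.005, 0, 0, -0.003, -0.005, 0, 0, -0.003, -0.005, 0, 0, -0.003, -0.005, 0, 0, -0.003, -0.005, 0, 0, -0.003, -0.005, 0, 0, -0.003, -0.005, 0, 0, -0.003, -0.005, 0, 0, -0.003, -0.005, 0, 0]
}}

```text
time: 8.6
tool_pos: [0.5103, 0.0377, 0.2877]
eef_rot: [-0.095, 2.177, -2.177]
force: [0.4, -0.6, -1.5]
width: 0.257
```

Run:
```python
from h import *
to([0,0,0],95)
crop(eyes.snapshot("scene"),205,140,305,220,8,"s9")
```

```text
t 8.6 tcp [0.5103 0.0377 0.2877] jaw heading -85.01 toolx [-0.996 -0.087 -0.   ] y [ 0. -0. -1.] joints [-0.05  0.32 -0.32  0.93 -0.    3.  ] w 0.257 F [ 0.36 -0.64 -1.47]
tool shift (pre-turn axes) [ 0.5117  0.2876 -0.0068]
world yaw err 0.014259644725257203 -> turn about tool y units -0.002851928945051441
```

View pics/s9.png

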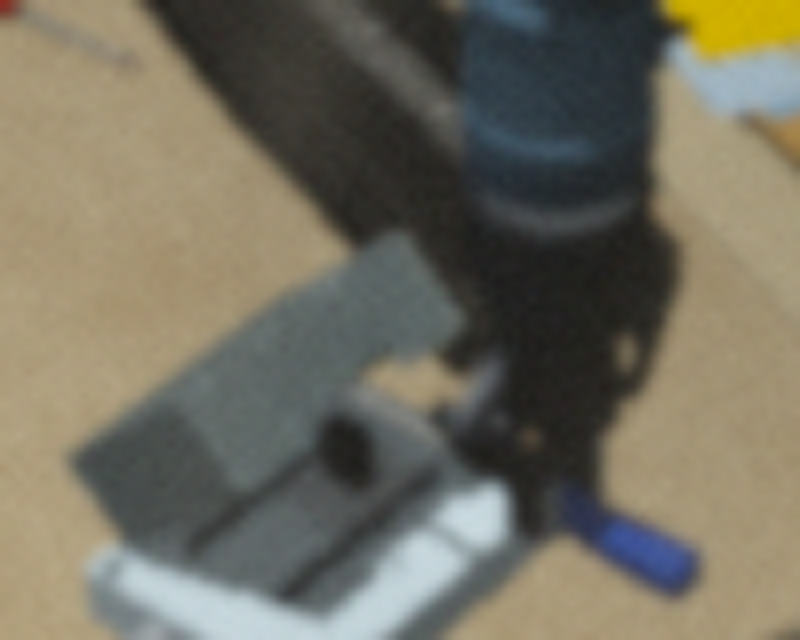

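The cover has gone past the balance point and is springing open: the deck and the black tab at crop (345,450) are exposed. I'll back the blade out and carry the driver to the right.

Emit:
{"method": "send_rows", "body": {
  "plan": [0.02, 0, 0, 0, 0.025, 0, 0, 0, 0.025, 0, 0, 0, 0.025, 0, 0, 0, 0, 0, 0, 0]
}}

```text
time: 9.07
tool_pos: [0.4101, 0.0297, 0.2861]
eef_rot: [-0.102, 2.181, -2.18]
force: [-1.0, 0.5, -0.8]
width: 0.254
```

Run:
```python
from h import *
to([.42,-.30,.1795],95)
```

```text
t 9.07 tcp [0.4101 0.0297 0.2861] jaw heading -85.03 toolx [-0.996 -0.087  0.007] y [-0.007  0.    -1.   ] joints [-0.08  0.14 -0.56  0.88 -0.    2.97] w 0.254 F [-0.96  0.5  -0.84]
tool shift (pre-turn axes) [0.018  0.1065 0.3294]
world yaw err 0.02736541156571093 -> turn about tool y units -0.0054730823131421856
```

Emit:
{"method": "send_rows", "body": {
  "plan": [0.002, 0, 0.03, 0, 0.002, 0, 0.03, 0, 0.002, 0, 0.03, 0, 0.002, 0, 0.03, 0, 0.002, 0, 0.03, 0, 0.002, 0, 0.03, 0, 0.002, 0, 0.03, 0, 0.002, 0, 0.03, 0, 0.002, 0.01, 0.03, 0, 0, 0.01, 0.03, 0, 0, 0.01, 0.03, 0, 0, 0.02, 0, 0]
}}

```text
time: 10.07
tool_pos: [0.4283, -0.3074, 0.2391]
eef_rot: [-0.084, 2.167, -2.186]
force: [1.7, -1.5, -0.3]
width: 0.254
```

Emit:
{"method": "send_rows", "body": {
  "plan": [0, 0.02, 0, 0, 0, 0.01, 0, 0, 0, 0, 0, 0, 0, 0, 0, 0, 0, 0, 0, 0]
}}

```text
time: 10.48
tool_pos: [0.4266, -0.3009, 0.2082]
eef_rot: [-0.094, 2.175, -2.177]
force: [-0.1, -0.1, -0.5]
width: 0.254
```

Run:
```python
from h import *
to([.42,-.30,.1795],95)
crop(eyes.snapshot("scene"),205,120,405,240,4,"s10")
cv2.imwrite("pics/w10.png",eyes.snapshot("wrist"))
```

```text
t 10.48 tcp [ 0.4266 -0.3009  0.2082] jaw heading -84.98 toolx [-0.996 -0.088 -0.001] y [ 0.001 -0.001 -1.   ] joints [-0.74  0.42 -0.4   0.75 -0.    2.32] w 0.254 F [-0.09 -0.07 -0.54]
tool shift (pre-turn axes) [ 0.0065  0.0287 -0.0015]
world yaw err -0.02002157478045774 -> turn about tool y units 0.004004314956091548
```

View pics/s10.png

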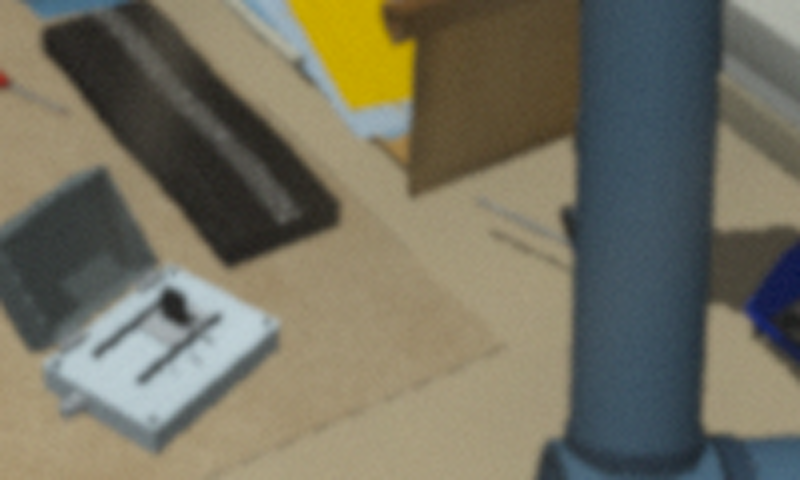

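View pics/w10.png

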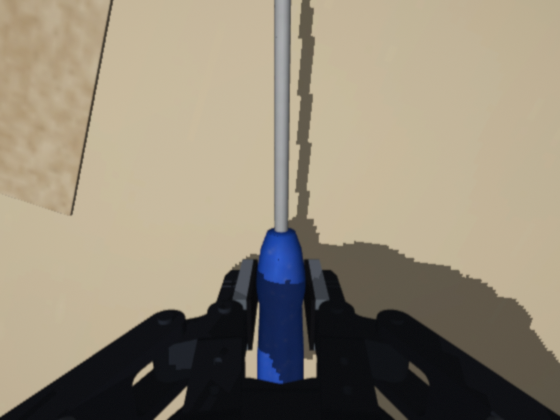

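The cover now leans fully back, with the tab at crop (175,305) and the deck marks visible. The driver is over clear bench, away from the mat. I'll lower it to 1 mm above the grasp height and release.

Emit:
{"method": "send_rows", "body": {
  "plan": [0, 0.01, 0, 0, 0, 0.01, 0, 0, 0, 0.005, 0, 0, 0, 0.003, 0, 0, 0, 0, 0, 0, 0, 0, 0, 0, 0, 0, 0, 0]
}}

```text
time: 11.17
tool_pos: [0.4254, -0.3003, 0.1791]
eef_rot: [-0.096, 2.179, -2.176]
force: [-2.6, 2.5, 5.7]
width: 0.252
```

Emit:
{"method": "send_rows", "body": {
  "plan": [0, 0, 0, 0, 0, 0, 0, 0, 0, 0, 0, 0, 0, 0, 0, 0, 0, 0, 0, 0, 0, 0, 0, 0, 0, 0, 0, 0, 0, 0, 0, 0, 0, 0, 0, 0, 0, 0, 0, 0],
  "hand": 0
}}

```text
time: 12.0
tool_pos: [0.426, -0.3009, 0.1792]
eef_rot: [-0.095, 2.177, -2.177]
force: [-0.9, -0.3, 0.6]
width: 1.001
```

Run:
```python
from h import *
to([.42,-.30,.1795],95)
cv2.imwrite("pics/w11.png",eyes.snapshot("wrist"))
```

```text
t 12.0 tcp [ 0.426  -0.3009  0.1792] jaw heading -85.01 toolx [-0.996 -0.087 -0.   ] y [ 0. -0. -1.] joints [-0.74  0.46 -0.43  0.68 -0.    2.32] w 1.001 F [-0.91 -0.29  0.59]
tool shift (pre-turn axes) [ 0.0059 -0.0003 -0.0014]
world yaw err 0.014224345580373665 -> turn about tool y units -0.002844869116074733
```

View pics/w11.png

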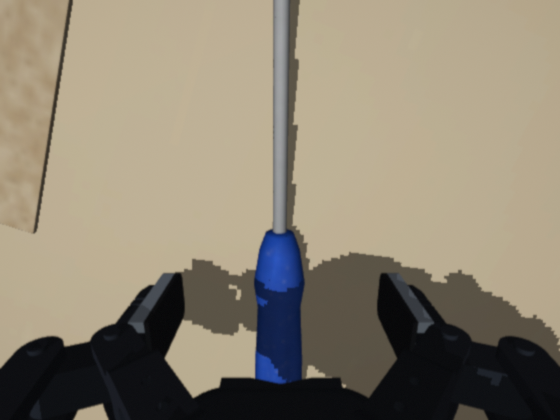

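The driver is released and lying on the bench with the jaws clear on both sides. I'll rise and go above the tab for a look.

Run:
```python
from h import *
to([.57,.02,.34],95.05)
```

```text
t 12.05 tcp [ 0.426  -0.3009  0.1792] jaw heading -85.01 toolx [-0.996 -0.087 -0.   ] y [ 0. -0. -1.] joints [-0.74  0.46 -0.43  0.68 -0.    2.32] w 1.0 F [ 0.77 -0.45 -0.24]
tool shift (pre-turn axes) [-0.1713 -0.1608 -0.3071]
world yaw err 0.06417490254966651 -> turn about tool y units -0.012834980509933303
```

Emit:
{"method": "send_rows", "body": {
  "plan": [0, -0.02, 0, 0, 0, -0.035, 0, 0, 0, -0.035, 0, 0, 0, -0.035, 0, 0, 0, -0.036, 0, 0, 0, 0, 0, 0]
}}

```text
time: 12.55
tool_pos: [0.4278, -0.3024, 0.3477]
eef_rot: [-0.085, 2.163, -2.182]
force: [2.6, -0.9, 1.0]
width: 0.999
```

Emit:
{"method": "send_rows", "body": {
  "plan": [-0.0171, 0, -0.031, 0, -0.0171, 0, -0.031, 0, -0.0171, 0, -0.031, 0, -0.0171, 0, -0.031, 0, -0.0171, 0, -0.031, 0, -0.0171, 0, -0.031, 0, -0.0171, 0, -0.031, 0, -0.0171, 0, -0.031, 0, -0.0171, 0, -0.031, 0, -0.0171, 0, -0.03, 0, 0, 0, 0, 0, 0, 0, 0, 0]
}}

```text
time: 13.55
tool_pos: [0.5699, 0.0235, 0.3397]
eef_rot: [-0.099, 2.175, -2.176]
force: [0.0, -0.0, -0.6]
width: 1.003
```

Emit:
{"method": "send_rows", "body": {
  "plan": [0, 0, 0, 0, 0, 0, 0, 0, 0, 0, 0, 0]
}}

```text
time: 13.8
tool_pos: [0.5691, 0.0207, 0.3401]
eef_rot: [-0.093, 2.178, -2.178]
force: [0.7, -0.3, 0.2]
width: 1.002
```

Run:
```python
from h import *
to([.57,.02,.34],95.05)
c=cam("wrist")
import pickle;pickle.dump(c,open("c12.pkl","wb"))
cv2.imwrite("pics/w12.png",eyes.snapshot("wrist"))
```

```text
t 13.8 tcp [0.5691 0.0207 0.3401] jaw heading -85.12 toolx [-0.996 -0.085  0.   ] y [-0. -0. -1.] joints [-0.08  0.39 -0.07  1.11 -0.    2.98] w 1.002 F [ 0.72 -0.25  0.17]
tool shift (pre-turn axes) [-0.0008  0.0001  0.0007]
world yaw err 0.17168268212196836 -> turn about tool y units -0.034336536424393674
```

View pics/w12.png

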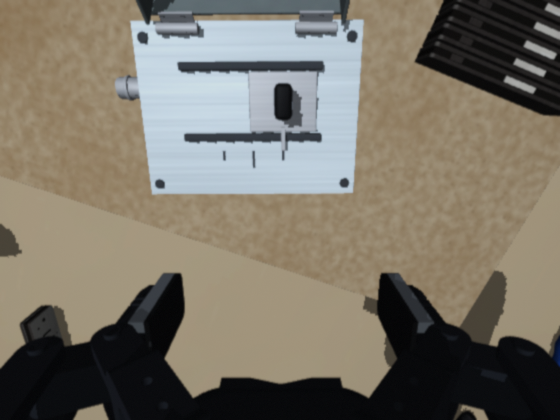

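The wrist view shows the tab top at about (283,100). The deck marks are at (283,155) shut, (253,158) half (the long one) and (224,156) full. The deck corners are at (133,21), (363,21), (353,194) and (152,194).

Run:
```python
from h import *
import pickle
c=pickle.load(open("c12.pkl","rb"))
P=[onz(c,q,.035) for q in [(133,21),(363,21),(353,194),(152,194)]]
B=np.mean(P,0);y=(P[0]-P[1]+P[3]-P[2])[:2];x=(P[0]-P[3]+P[1]-P[2])[:2]
print(B,np.degrees(np.arctan2(-y[0],y[1])),np.degrees(np.arctan2(x[1],x[0])),np.linalg.norm(x)/2,np.linalg.norm(y)/2)
a=np.radians(5.05);u=np.array([np.cos(a),np.sin(a),0]);v=np.array([-u[1],u[0],0])
im=cv2.imread("pics/w12.png");m=(im.max(2)<45).astype(np.uint8);m[:80]=0;m[125:]=0;m[:,:265]=0;m[:,300:]=0
ys,xs=np.nonzero(m);print(xs.min(),xs.max(),ys.min(),ys.max(),xs.mean(),ys.mean())
crop(im,255,65,320,170,6,"w12c")
T=B+.008*u-.026*v;print("tab",T,"top px",proj(c,[T[0],T[1],.071]),"bot",proj(c,[T[0],T[1],.039]))
for s in (0,.024,.048): print(s,proj(c,[*(B-.03*u+(-.026+s)*v)[:2],.035]))
to([T[0],T[1],.30],95.05)
```

```text
[0.63948486 0.04988745 0.035     ] 4.951654628751456 4.958393475082802 0.1302150118746407 0.16910812535904216
275 291 84 119 282.9485815602837 101.35460992907801
tab [0.64974246 0.02469258 0.035     ] top px [283.9844305  102.66475913] bot [283.49613334 103.15197695]
0 [283.39523666 152.19378353]
0.024 [253.97675451 152.24982402]
0.048 [224.55289115 152.30587475]
t 13.85 tcp [0.5691 0.0207 0.3402] jaw heading -85.12 toolx [-0.996 -0.085  0.   ] y [-0. -0. -1.] joints [-0.08  0.39 -0.07  1.11 -0.    2.98] w 1.004 F [-0.13 -0.19 -0.25]
tool shift (pre-turn axes) [-0.0807  0.0402  0.0028]
world yaw err 0.17280342670972004 -> turn about tool y units -0.03456068534194401
```

View pics/w12c.png

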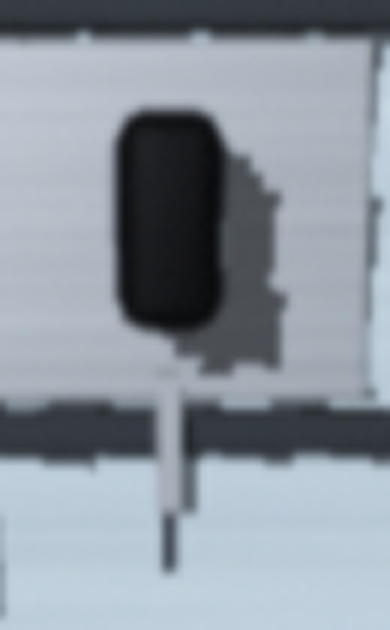

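The measured tab and marks match the model to about a pixel. Now I'll go over the tab and down, with a force check on the way.

Emit:
{"method": "send_rows", "body": {
  "plan": [-0.02, 0, 0.0028, -0.035, -0.02, 0, 0, 0, -0.02, 0, 0, 0, -0.0207, 0, 0, 0, 0, 0.01, 0, 0, 0, 0.015, 0, 0, 0, 0.015, 0, 0, 0, 0, 0, 0, 0, 0, 0, 0, 0, 0, 0, 0]
}}

```text
time: 14.68
tool_pos: [0.6498, 0.0258, 0.3008]
eef_rot: [-0.097, 2.175, -2.176]
force: [0.4, 0.1, 0.1]
width: 1.002
```

Run:
```python
from h import *
to([.6499,.0248,.219],95.0)
cv2.imwrite("pics/w13.png",eyes.snapshot("wrist"))
```

```text
t 14.68 tcp [0.6498 0.0258 0.3008] jaw heading -84.88 toolx [-0.996 -0.089 -0.   ] y [ 0. -0. -1.] joints [-0.06  0.57  0.12  1.12 -0.    2.99] w 1.002 F [0.4  0.08 0.06]
tool shift (pre-turn axes) [0.     0.0818 0.001 ]
world yaw err -0.12061488914537222 -> turn about tool y units 0.024122977829074445
```

View pics/w13.png

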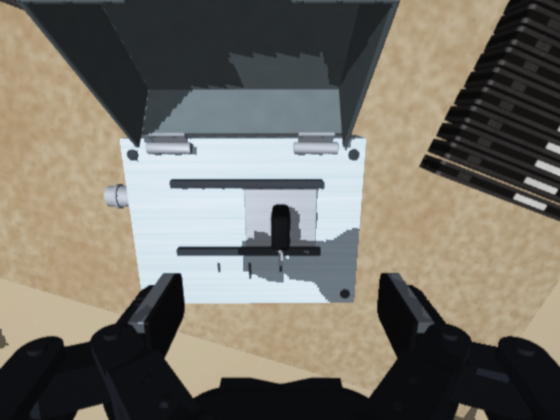

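The tab, at column 281, lines up with the jaw centre. The open cover stands well behind. I'll descend and check the force before closing.

Emit:
{"method": "send_rows", "body": {
  "plan": [0, 0.01, 0.001, 0, 0, 0.015, 0, 0, 0, 0.015, 0, 0, 0, 0.015, 0, 0, 0, 0.015, 0, 0, 0, 0.008, 0, 0, 0, 0.0035, 0, 0, 0, 0, 0, 0, 0, 0, 0, 0, 0, 0, 0, 0]
}}

```text
time: 15.57
tool_pos: [0.6508, 0.0252, 0.2198]
eef_rot: [-0.096, 2.174, -2.175]
force: [0.2, 0.4, 0.2]
width: 0.998
```

Run:
```python
from h import *
to([.6499,.0248,.219],95.0)
cv2.imwrite("pics/w14.png",eyes.snapshot("wrist"))
```

```text
t 15.57 tcp [0.6508 0.0252 0.2198] jaw heading -84.84 toolx [-0.996 -0.09  -0.002] y [ 0.002 -0.    -1.   ] joints [-0.06  0.63  0.01  0.94 -0.    2.99] w 0.998 F [0.15 0.38 0.25]
tool shift (pre-turn axes) [0.0009 0.0008 0.0003]
world yaw err -0.16223200976577346 -> turn about tool y units 0.032446401953154694
```

View pics/w14.png

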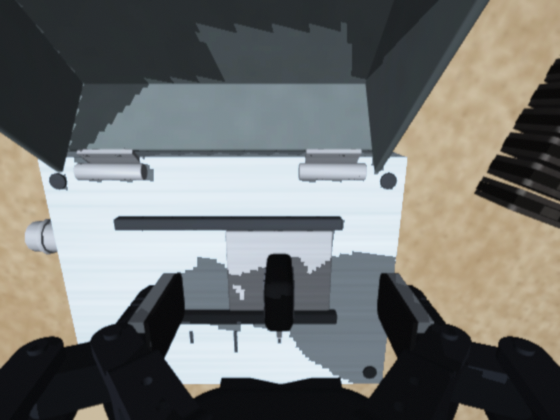

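The tab at (279,292) stands between the open pads with nothing else in the way. I'll close on it at 40 N.

Emit:
{"method": "send_rows", "body": {
  "plan": [0, 0, 0, 0, 0, 0, 0, 0, 0, 0, 0, 0, 0, 0, 0, 0, 0, 0, 0, 0, 0, 0, 0, 0, 0, 0, 0, 0, 0, 0, 0, 0, 0, 0, 0, 0, 0, 0, 0, 0, 0, 0, 0, 0, 0, 0, 0, 0],
  "hand": 255,
  "force": 60
}}

```text
time: 16.62
tool_pos: [0.6502, 0.0256, 0.2189]
eef_rot: [-0.098, 2.176, -2.174]
force: [-1.7, 3.9, 3.1]
width: 0.124
```

Run:
```python
from h import *
to([.6499-.024*.088,.0248+.024*.996,.219],95.0)
cv2.imwrite("pics/w15.png",eyes.snapshot("wrist"))
```

```text
t 16.62 tcp [0.6502 0.0256 0.2189] jaw heading -84.82 toolx [-0.996 -0.09  -0.   ] y [ 0.     0.001 -1.   ] joints [-0.06  0.63  0.    0.94  0.    2.99] w 0.124 F [-1.68  3.89  3.09]
tool shift (pre-turn axes) [ 0.0003 -0.0001 -0.0232]
world yaw err -0.18386073948556714 -> turn about tool y units 0.03677214789711343
```

View pics/w15.png

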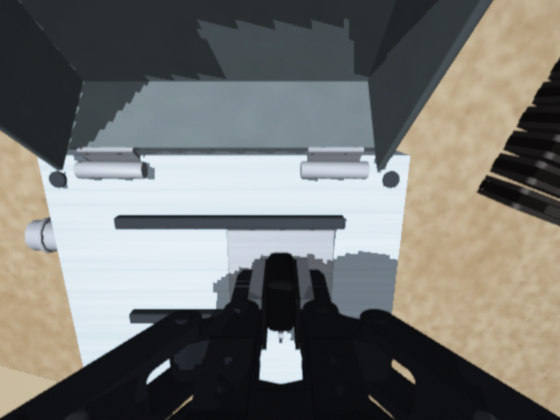

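The tab is gripped (opening about 10.5 mm; I set 60 N rather than 40 N). Now I'll slide it 24 mm towards +y.

Emit:
{"method": "send_rows", "body": {
  "plan": [0, 0, -0.004, 0, 0, 0, -0.004, 0, 0, 0, -0.004, 0, 0, 0, -0.004, 0, 0, 0, -0.004, 0, 0, 0, -0.004, 0, 0, 0, 0, 0, 0, 0, 0, 0, 0, 0, 0, 0, 0, 0, 0, 0]
}}

```text
time: 17.5
tool_pos: [0.6481, 0.0486, 0.2189]
eef_rot: [-0.097, 2.173, -2.178]
force: [-2.3, -6.2, 5.2]
width: 0.128
```

Run:
```python
from h import *
to([.6499-.024*.088,.0248+.024*.996,.219],95.0)
c=cam("wrist")
a=np.radians(5);u=np.array([np.cos(a),np.sin(a),0]);v=np.array([-u[1],u[0],0]);B=np.array([.6395,.0499,.035])
for s in (0,.024,.048): print(s,"mark",proj(c,B-.034*u+(-.026+s)*v))
im=eyes.snapshot("wrist");cv2.imwrite("pics/w16.png",im);crop(im,120,220,400,370,2.8,"w16c")
crop(eyes.snapshot("scene"),195,130,305,220,7,"s16")
```

```text
t 17.5 tcp [0.6481 0.0486 0.2189] jaw heading -84.87 toolx [-0.996 -0.089 -0.   ] y [ 0.    -0.002 -1.   ] joints [-0.02  0.63  0.    0.94 -0.    3.03] w 0.128 F [-2.32 -6.23  5.23]
tool shift (pre-turn axes) [ 0.0003 -0.0001 -0.0001]
world yaw err -0.1314886562009292 -> turn about tool y units 0.02629773124018584
0 mark [322.76307376 338.17165128]
0.024 mark [278.86515448 338.13372162]
0.048 mark [234.91753797 338.09574901]
```

View pics/w16c.png

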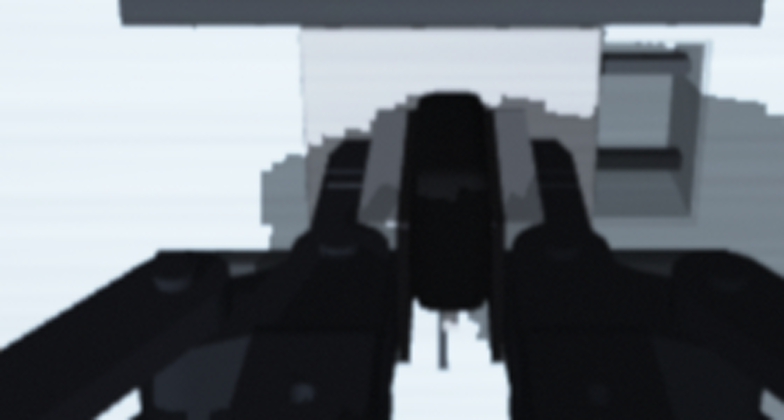

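View pics/s16.png

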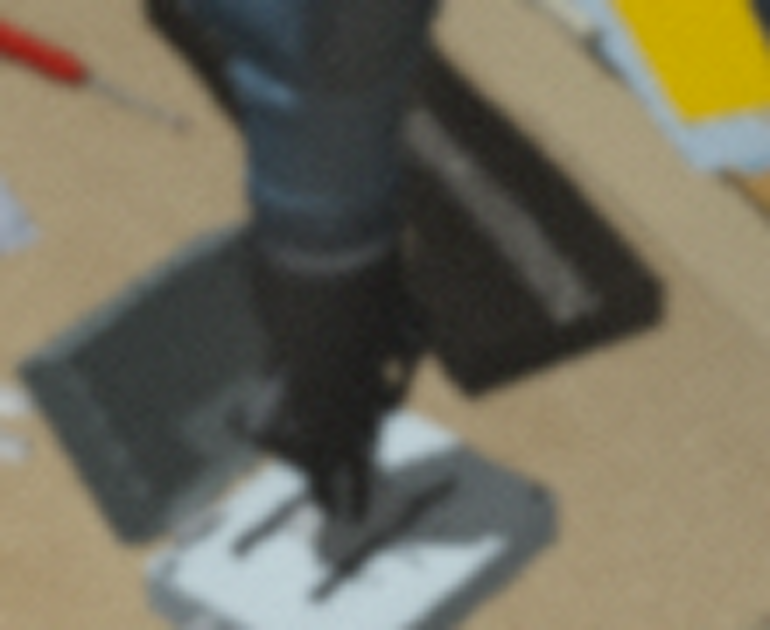

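The pointer at crop (446,320) sits on the long half mark at (443,350), and the spring pulls about 6 N in −y. I'll wait a moment, then check for stillness and look at the driver and bystanders.

Emit:
{"method": "send_rows", "body": {
  "plan": [0, 0, 0, 0, 0, 0, 0, 0, 0, 0, 0, 0, 0, 0, 0, 0, 0, 0, 0, 0, 0, 0, 0, 0]
}}

```text
time: 18.1
tool_pos: [0.6481, 0.0486, 0.2189]
eef_rot: [-0.097, 2.173, -2.178]
force: [-2.2, -4.8, 4.4]
width: 0.13
```

Run:
```python
from h import *
to([.648,.0487,.219],95.0)
print(np.round(status.get_obs()["dq"],4))
im=eyes.snapshot("top");cv2.imwrite("pics/t17.png",im)
crop(eyes.snapshot("wrist"),120,220,400,370,2.8,"w17c")
```

```text
t 18.1 tcp [0.6481 0.0486 0.2189] jaw heading -84.87 toolx [-0.996 -0.089 -0.   ] y [ 0.    -0.002 -1.   ] joints [-0.02  0.63  0.    0.94 -0.    3.03] w 0.13 F [-2.23 -4.76  4.42]
tool shift (pre-turn axes) [ 0.0001 -0.0001 -0.0001]
world yaw err -0.13218704316341245 -> turn about tool y units 0.026437408632682492
[ 0.0003 -0.0006  0.0014 -0.0004  0.0002 -0.0015]
```

View pics/t17.png

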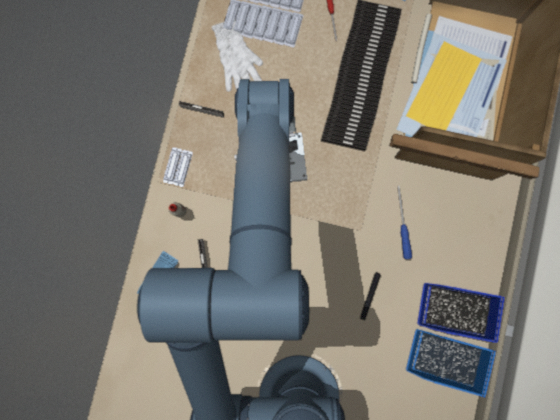

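View pics/w17c.png

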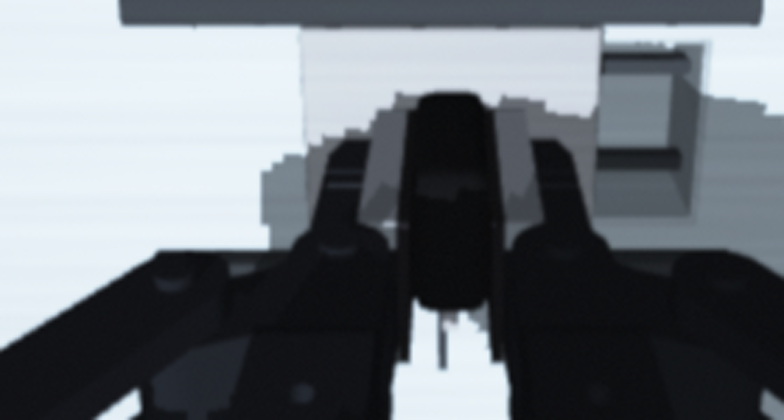

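The top view shows the driver lying on the bench at about (405,225), well clear of the box. The bottle (177,209) and comb (202,250) haven't moved. The shutter pointer is steady on the half mark, so I'm handing in.

```bash
python3 -c "
from station import ticket; print(ticket.job_done())"
```

```text
the job is handed in; nothing more can be done
None
```

I levered the cover up with the screwdriver blade in its slot until it sprang fully open, and laid the screwdriver on the bench to the right of the box. I then pinched the shutter's tab, slid it to half, and handed the job in at about 18 s with the gripper still holding it.

**Last checks:**
- **Shutter:** the pointer sits on the long half mark, and the hand moved about 23 to 24 mm. The wrist reads about 5 N of spring pull towards −y, and nothing was moving.
- **Cover:** it leans fully back in both the scene and wrist views.
- **Screwdriver:** it lies on the bench well clear of the box, let go.
- **Bystanders:** the bottle and comb look unmoved. The leaves were partly hidden by the arm in the last picture, but the arm never went near them.

**Disagreements:**
- The cover's top edge measured a few millimetres lower than its stated height, most in the scene view. The deck edges and marks agreed with the given dimensions to 1 or 2 mm.
- The top camera showed the blade tip about 4 mm to the side of where I predicted it. The slot is 60 mm wide, so this made no difference.
- I announced 40 N of grip on the tab but set 60 N.

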